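Third hand: hold the drilled block to the back rail

TASK

The drilled beech block is finished: slide the quick-release vise's front jaw back off it, well clear, and lift the block straight up out of the vise. Then stand it on the jig's plywood base between the pencil lines, square and flat against the back rail, and press it against the rail with a steady 12 newtons or so, never ramming it, so that a colleague can drive the screws in from behind. Leave the screwdriver, screw tin and hammer alone, and do not let go: the program finishes while the gripper still holds the block and keeps pressing it.

Things in the scene. Friction and masses are not known exactly. Their poses are not given: they have to be found in the camera images.
- vise: Small blue drill-press vise bolted to the bench. Origin: bench height, under the clamped block's place; z up. x runs along the slide: front (moving) jaw on the -x side, opening to -x; fixed jaw at x +20 to +56 mm, 58 mm wide (y), top at 62 mm. Steel ways, top at 28 mm, carry the work. Base 48 mm wide; bolt ears to y +-54 mm at x -35, 16 mm high. Boss at x -116 to -100, 40 wide, 52 high.
- vise_jaw (a joint): Slide of the front jaw in m: 0 = closed up on the block, grows as it slides open towards the vise's -x; stops at 0.042. The quick release (red lever) is already thrown, so jaw, screw and T-handle slide together against about 4 N of friction and stay where they are left.
- jaw_top (a point): Middle of the moving jaw's top face, 62 mm above the bench; moves with the jaw. The jaw (blue, steel-faced) is 34 mm along the slide, 58 mm wide along the vise's y, 33 mm high; it overhangs the base by 5 mm each side, so it can be pinched by its two sides from above. A 12 mm screw at 38 mm height leads from it forward through the boss to a hub and a 76 mm T-bar, 97 mm in front of this point.
- block: Finished beech tool-holder block, 40 mm (x) by 50 mm (y) by 60 mm high, about 0.1 kg, two upright 11 mm holes in its top. Origin: centre of its underside; z up. It stands on the vise's ways, axes as the vise's, 40 mm thickness between the jaws, top 26 mm above them; grip it from above by its two ends (50 mm apart along y). Either 50 x 60 mm face goes against the rail.
- jig: Assembly jig fixed to the bench: plywood base 220 mm (x) by 210 mm (y), 12 mm thick. Origin: centre of its underside, bench height; z up. The back rail stands on it along y, facing -x, which is roughly towards the robot: its front face is the plane x = +30 mm. Behind it a dark fence batten and, at y = +-78 mm, two toggle clamps reaching over the rail's ends (88 mm high, red handles to the rear).
- back_rail: Brown wooden rail 18 mm (x) by 200 mm (y) by 60 mm high, clamped rigidly in the jig, it does not give way; the block is pressed against its -x face (x = -9 mm). Origin: centre of its underside, on the plywood (12 mm above the bench); axes as the jig's. Two started screws stick out behind, for the colleague.
- place (a point): Where the centre of the block's underside belongs: on the plywood's top (12 mm above the bench), midway between the two pencil lines (52 mm apart, 2 mm wide, drawn on the plywood and up the rail), 20 mm in front of the rail's face. Axes as the jig's: press along +x.
- screwdriver: Bystander: short screwdriver 125 mm long lying on the jig's plywood beside the marked place, about 80 mm to the jig's +y side, along x, handle to -x.
- screw_tin: Bystander: open steel tin of brass screws, 68 mm across, 40 mm high, on the bench behind the vise's fixed jaw. Origin: centre of its underside.
- hammer: Bystander: hammer 200 mm long lying on the bench, far from the robot, roughly along y.
Things that resemble listed ones, but are neither listed nor needed, are in the scene too. Leave any purple look-alike of the block alone. Several things have the shape of the vise; the one meant has the colours described above.

How it is judged:
On the way, in this order (a step that is already met when the one before it is completed fails the run):
1. the front jaw is slid back at least 15 mm while the block still stands in the vise (value of joint vise_jaw above 0.015 m and z of block in the frame of vise below 0.034 m and horizontal distance between block and vise below 0.03 m), for 0.1 s.
2. the block is lifted clear above the jaws, held in the gripper (z of block in the frame of vise above 0.066 m and horizontal distance between block and vise below 0.05 m and contact force between the fingers and block above 1 N), for 0.05 s.
At the end, for the whole second after the job is handed in: Still gripped, the block is pressed on the rail with 6 to 20 N, at rest, upright and square within 0.06 rad, face on the rail (2.5 mm), underside within 3 mm of the plywood, centred between the lines within 6 mm; the vise jaw is open at least 15 mm (contact force between block and back_rail between 6 and 20 N and contact force between the fingers and block above 4 N and y of block in the frame of place between -0.006 and 0.006 m and x of block in the frame of place between -0.0025 and 0.0025 m and z of block in the frame of place below 0.003 m and angle between block's own z axis and vertical below 0.06 rad and angle between the x axis of block and the x axis of jig, either way round below 0.06 rad and linear speed of block below 0.01 m/s and value of joint vise_jaw above 0.015 m); the arm keeps its last pose, push and grip.
It fails at once if the block is rammed against the rail with more than 40 N (contact force between block and back_rail above 40 N).
It fails at once if the screwdriver, screw tin or hammer is moved more than 20 mm (distance of any of screwdriver, screw_tin, hammer from where it was at the start of the episode above 0.02 m).
It also fails if it takes over 64 s, if anything falls off the work surface, if the arm or the gripper's body presses on something with over 40 N, if the wrist force passes 120 N, or if a joint passes its speed limit or range.

ROBOT

A 6-joint arm with a two-finger parallel gripper is mounted at the origin on the work surface. World frame = base frame: x ahead of the robot, y to its left, z up, the work surface at z = 0. Lengths are in m, angles in rad, forces in N, time in s.
With the tool pointing down it reaches from about 0.375 to 0.9 m from the base axis. Payload 3.1 kg.
Tool frame: the origin (TCP) lies on the centre line of the jaws, within the pads' length; the fingertips stand 8 mm ahead of it and the grasp point (between the pads) lies 11 mm behind it; z points along the fingers, y is the line along which they close (so a half turn about z gives the same grasp; the last joint's range is limited). The gripper opens to 85 mm and grips with 20 to 120 N. Pads are 22 mm wide; open, the fingers measure 114 mm over their backs; the gripper's body (76 mm by 85 mm) begins 54 mm behind the grasp point. The pads swing forward as they close: fully open they stand 13 mm farther back than shut.
Start: joints at [-1.331, 0.527, 1.433, -0, 1.181, -0.178], TCP at [0.254, -0.571, 0.239] pointing down, gripper open.
Joint ranges: [-3.08, 3.08], [-0.75, 2.2], [0.22, 2.44], [-1.43, 4.57], [0, 2.65], [-2.85, 2.85]. Speed limits (rad/s): [2.79, 2.79, 3.14, 3.14, 3.14, 3.14].

INTERFACE

Orientations are given as a unit quaternion [x, y, z, w].
In Python, from station import * gives the robot as it stands.
- The arm moves only by the tool play_rows, never from a script. Its argument "rows" is a list of rows, each a list of 3 entries, a list of its own where there are three numbers: the turn, a rotation vector about the tool's x, y, z in degrees, then the shift along the tool's x, y, z in mm, then the closure, from 0 (fully open) to 1 (shut). In form: [[[ax, ay, az], [dx, dy, dz], jaw], ...]. A call has 1 to 12 rows; each row shifts and turns the commanded pose from where the row before left it, along the tool's axes as they then stand; what a row does not reach is not made up. A row lasts 1/12 s, in which the tool goes at most 41.7 mm and 7.16 degrees, less where a joint would pass 70% of its speed; a pose out of reach is approached as far as the arm can. A call with a gripper value outside its range is refused whole. The fingers move at their own pace and stop on an object; "grip_force" is the grip in N (left out, the last holds). Time passes only in rows, so rows that do not move let the fingers close. It gives the time, the measured TCP pose, the force, the opening and the grip force at its end, in the units of the state.
- sense(): the state, without advancing time (a new reading comes with each control period).
- snapshot(name): name is "scene" or "top"; returns (picture, depth): 480x640x3 uint8, red, green, blue; 480x640 float32, m along the optical axis (not along the pixel's ray), 0 where there is no reading.
- get_calibration(name): a dict with "vfov" (degrees; the focal length in pixels is half the picture's height over the tangent of half this angle, whatever the lens; pixels are square), "cx", "cy" (the principal point, pixels), "k1" (the pictures are not rectified: a ray, as slopes to the right and down, at radius r is drawn at 1 + k1 r^2 times it, then the intrinsics apply), "xyz" and "attitude" of the camera in the world. Camera axes: x right, y down, z forward; pixel columns grow to the right and rows downward; lengths in m; the calibration is good to about 2 mm. A picture is of the moment at which its call begins. get_calibration takes no time and is no camera call.
- sign_off(): hands the job in; it is judged then, once.
The state is a dict: "t": time; "q": joint angles; "qd": joint speeds; "tau": joint torques, N m; "tcp_pos": TCP position; "tool_rot": TCP orientation; "force": force on the tool from outside, world axes, zero at the start; "ft_torque": the same for the moment, N m; "finger_gap": opening from 0.0 (shut) to 1.0 (fully open); "gripper_force": force on a finger pad.
Only numpy, scipy, OpenCV 4.12 (cv2) and the standard library are available. Lean on these libraries where they do the work, as an engineer would, in place of code of your own. Each camera call takes 0.05 s, during which the arm holds its last target. There are 200 camera calls.

## Working session

There is one attempt and no reset: what is moved stays moved. The work goes in short steps, Python scripts to look and compute and a tool call to move; the robot and the scene stay as the last step left them, time stands still between calls to the robot, and variables do not carry over. Pictures are saved under pics/ and viewed, at most 10 in all, crops included, and the job is handed in when it is done.

Besides the shell and the picture viewer there is one more tool, called after "Call:" by a JSON object that holds its "api" and its "payload". play_rows: Moves the arm, as the interface text tells. Its arguments: {"type":"object","properties":{"rows":{"type":"array","items":{"type":"array"}},"grip_force":{"type":"number"}},"required":["rows"]}

```bash
mkdir -p pics
cat > h.py <<'E'
from station import *
import numpy as np, cv2
from scipy.spatial.transform import Rotation as R
def snap(n,f=None):
    p,d=snapshot(n)
    np.savez('%s.npz'%n,p=p,d=d)
    if f: cv2.imwrite('pics/'+f,p[:,:,::-1])
    return p,d
def load(n):
    z=np.load('%s.npz'%n); return z['p'],z['d']
def K(n):
    c=get_calibration(n); f=240/np.tan(np.radians(c['vfov'])/2)
    return c,np.array([[f,0,c['cx']],[0,f,c['cy']],[0,0,1.]])
def rays(n,uv):
    c,k=K(n)
    s=cv2.undistortPoints(np.float64(uv).reshape(-1,1,2),k,np.array([c['k1'],0,0,0.]),None).reshape(-1,2)
    a=np.array(c['attitude']); Rm=R.from_quat(a) if a.size==4 else R.from_matrix(a)
    return np.array(c['xyz']),Rm.apply(np.c_[s,np.ones(len(s))])
def onz(n,uv,z):
    o,d=rays(n,uv); return o+d*((z-o[2])/d[:,2])[:,None]
def cloud(n,dep):
    v,u=np.mgrid[:480,:640]; o,d=rays(n,np.c_[u.ravel(),v.ravel()])
    return (o+d*dep.ravel()[:,None]).reshape(480,640,3)
E
python3 - <<'E'
from h import *
for n in('scene','top'):
    snap(n,n+'0.png'); print(n,get_calibration(n))
print(sense())
E
```

```text
scene {'vfov': 56.26593824942997, 'cx': 317.08581238902576, 'cy': 242.37615389507798, 'k1': -0.09798357433486721, 'xyz': array([1.11754942, 0.14337199, 0.85231715]), 'attitude': array([ 0.64123987,  0.71620955, -0.20714111, -0.18151549])}
top {'vfov': 43.90470255776688, 'cx': 319.09292171293913, 'cy': 232.46411812523974, 'k1': -0.19110593314914337, 'xyz': array([0.43169292, 0.05230881, 1.22990745]), 'attitude': array([-0.6966435 ,  0.71098549, -0.05690782,  0.07712961])}
{'t': 0.1, 'q': array([-1.33149065e+00,  5.28364371e-01,  1.43377250e+00,  1.81708738e-07,
        1.18136609e+00, -1.78473879e-01]), 'qd': array([ 0.00106816, -0.00129048, -0.00259773,  0.00065881,  0.00051951,
        0.00132941]), 'tau': array([ 4.13123803e-05, -4.43304133e+01, -1.78586251e+01, -2.84118660e-04,
        3.86785759e-03, -1.05064416e-06]), 'tcp_pos': array([ 0.25347593, -0.57061798,  0.2384374 ]), 'tool_rot': array([ 9.78261310e-01,  2.07373811e-01, -2.89633270e-05, -9.54712113e-04]), 'force': array([ 0.73389823,  0.17310216, -0.30158209]), 'ft_torque': array([-0.0133847 ,  0.03204939,  0.057264  ]), 'gripper_force': 0.0, 'finger_gap': 0.9996702066759517}
```

View pics/top0.png

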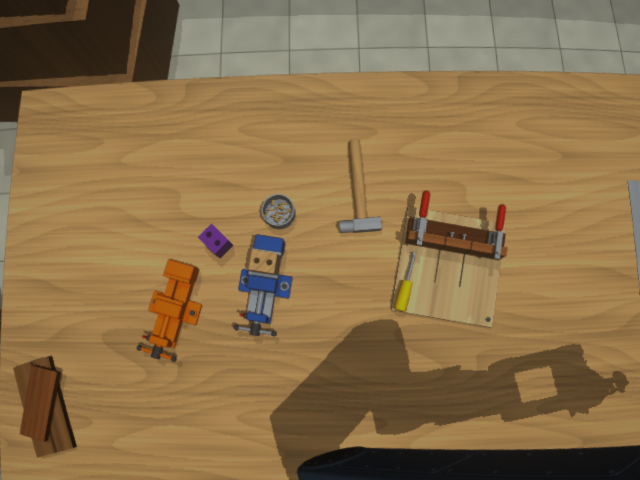

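View pics/scene0.png

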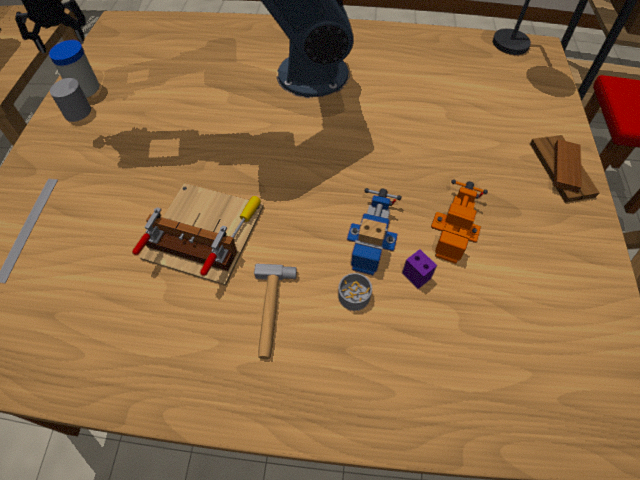

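Run:
```python
from h import *
p,d=load('top')
a=cv2.resize(p[225:345,225:305],None,fx=5,fy=5,interpolation=cv2.INTER_CUBIC)
b=cv2.resize(p[180:335,385:515],None,fx=3,fy=3.87,interpolation=cv2.INTER_CUBIC)[:600]
b=np.pad(b,((0,600-len(b)),(0,0),(0,0)))
cv2.imwrite('pics/c.png',np.hstack([a,b])[:,:,::-1])
C=cloud('top',d)
hsv=cv2.cvtColor(p,cv2.COLOR_RGB2HSV)
roi=np.zeros((480,640),bool);roi[225:340,228:300]=1
blue=(hsv[...,0]>100)&(hsv[...,0]<125)&(hsv[...,1]>130)&roi
P=C[blue]; print(np.histogram(P[:,2],bins=np.arange(0,.1,.006)))
t=P[(P[:,2]>.054)&(P[:,2]<.072)]; print('jawtops',cv2.minAreaRect(np.float32(t[:,:2]*1000)))
bl=(C[...,2]>.078)&(C[...,2]<.1)&roi; t=C[bl]
print('block',len(t),t.mean(0),cv2.minAreaRect(np.float32(t[:,:2]*1000)))
roi[:]=0;roi[185:335,385:515]=1
ply=(abs(C[...,2]-.012)<.004)&roi
t=C[ply];print('ply',t.mean(0))
rl=(C[...,2]>.066)&(C[...,2]<.078)&roi;t=C[rl];print('rail',len(t),t.mean(0),cv2.minAreaRect(np.float32(t[:,:2]*1000)))
```

```text
(array([ 18, 196,  53,   0,   0,   2,   2,   3,  76, 139, 560,  61,   0,
         0,   0,   0]), array([0.   , 0.006, 0.012, 0.018, 0.024, 0.03 , 0.036, 0.042, 0.048,
       0.054, 0.06 , 0.066, 0.072, 0.078, 0.084, 0.09 , 0.096]))
jawtops ((567.8796997070312, 198.410888671875), (55.99471664428711, 168.13348388671875), 79.76614379882812)
block 514 [0.59671941 0.19317652 0.0885429 ] ((597.5037841796875, 193.60870361328125), (51.270633697509766, 41.1347541809082), 79.70966339111328)
ply [ 0.5675121  -0.18174325  0.0125152 ]
rail 1060 [ 0.63841015 -0.19128816  0.0728801 ] ((668.787109375, -198.4222412109375), (200.20260620117188, 106.44374084472656), 79.12593078613281)
```

View pics/c.png

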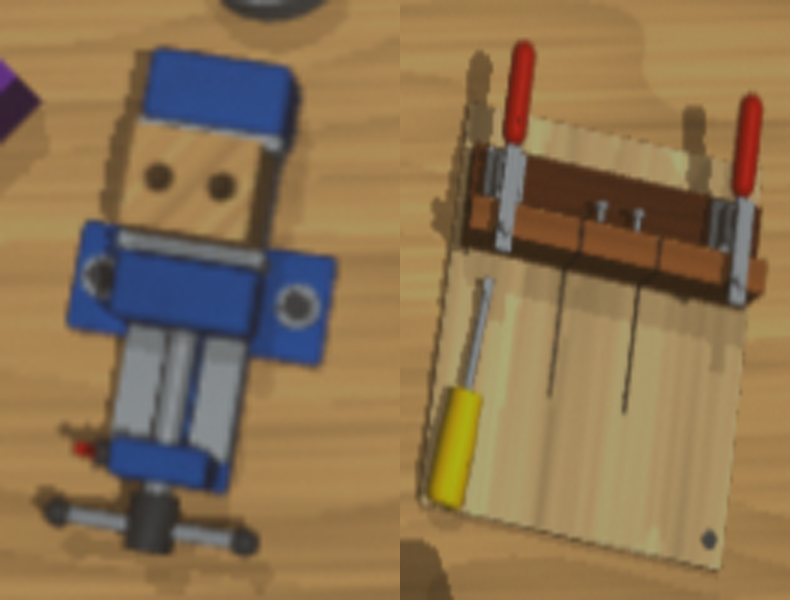

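Call:
{"api": "play_rows", "payload": {"rows": [[[0,0,6.8],[0,0,0],0],[[0,0,6.8],[0,0,0],0],[[0,0,6.8],[0,0,0],0],[[0,0,6.8],[0,0,0],0],[[0,0,6.9],[0,0,0],0],[[0,0,0],[7,-35,0],0],[[0,0,0],[7,-35,0],0],[[0,0,0],[7,-35,0],0],[[0,0,0],[7,-35,0],0],[[0,0,0],[7,-35,0],0],[[0,0,0],[7,-35,0],0],[[0,0,0],[7,-35,0],0]]}}

```text
t: 1.1
tcp_pos: [0.3452, -0.3368, 0.239]
tool_rot: [0.996, -0.089, -0.0, -0.0]
force: [0.5, 0.2, 0.5]
finger_gap: 0.999
gripper_force: 0.0
```

Call:
{"api": "play_rows", "payload": {"rows": [[[0,0,0],[7,-35,0],0],[[0,0,0],[7,-35,0],0],[[0,0,0],[7,-35,0],0],[[0,0,0],[7,-35,0],0],[[0,0,0],[7,-35,0],0],[[0,0,0],[7,-35,0],0],[[0,0,0],[7,-35,0],0],[[0,0,0],[7,-35,0],0],[[0,0,0],[7,-35,0],0],[[0,0,0],[7,-35,0],0],[[0,0,0],[7,-35,0],0],[[0,0,0],[0,0,0],0]]}}

```text
t: 2.1
tcp_pos: [0.4903, 0.0317, 0.2393]
tool_rot: [0.996, -0.086, 0.001, -0.001]
force: [0.6, 0.7, 0.4]
finger_gap: 0.998
gripper_force: 0.0
```

```bash
cat >> h.py <<'E'
def go(t,yaw):
    s=sense(); q=R.from_quat(s['tool_rot']); T=R.from_euler('z',yaw,degrees=True)*R.from_euler('x',180,degrees=True)
    print('tcp',s['tcp_pos'].round(4),'gap',s['finger_gap'],'F',s['force'].round(2),'t',s['t'])
    print('turn',np.degrees((q.inv()*T).as_rotvec()).round(2),'shift(tool)',(1000*q.inv().apply(np.array(t)-s['tcp_pos'])).round(1),
     'shift(after turn)',(1000*T.inv().apply(np.array(t)-s['tcp_pos'])).round(1))
E
python3 - <<'E'
from h import *
go([.561,.200,.15],-10.2)
p,d=load('top'); C=cloud('top',d)
g=cv2.cvtColor(p,cv2.COLOR_RGB2GRAY).astype(float)
loc=g-cv2.blur(g,(9,9))
for (x0,y0),(x1,y1) in (((565,275),(551,390)),((639,295),(626,405))):
    pts=[]
    for t in np.linspace(0,1,25):
        u=385+((x0+t*(x1-x0))-400)/3; v=int(round(180+(y0+t*(y1-y0))/3.87))
        us=np.arange(int(u)-4,int(u)+6); w=np.clip(-loc[v,us]-4,0,None)
        if w.sum()>0: pts.append(((w*us).sum()/w.sum(),v))
    W=onz('top',pts,.012)[:,:2]; vx,vy,cx,cy=cv2.fitLine(np.float32(W),cv2.DIST_HUBER,0,.001,.001).ravel()
    print('line',np.degrees(np.arctan(vy/vx)),cx,cy)
roi=np.zeros((480,640),bool);roi[185:335,385:515]=1
yaw=np.radians(-10.9); e=np.array([np.cos(yaw),np.sin(yaw)]); n=np.array([-e[1],e[0]])
m=roi&(C[...,2]>.068)&(C[...,2]<.076); P=C[m][:,:2]; a=P@e; b=P@n
print('rail b range',b.min(),b.max())
bc=np.median(b)
for lo in np.arange(b.min(),b.max(),.01):
    k=(b>lo)&(b<lo+.01)
    if k.sum()>3: print(round(lo,3),a[k].min().round(4),np.median(a[k]).round(4),a[k].max().round(4))
E
```

```text
tcp [0.4903 0.0317 0.2393] gap 0.9975245102406549 F [0.64 0.73 0.42] t 2.1
turn [-0.15 -0.07  0.37] shift(tool) [  40.9 -177.6   89.8] shift(after turn) [  39.8 -178.1   89.3]
line -11.544288 0.5914631 -0.15692466
line -11.797982 0.5738463 -0.206848
rail b range -0.16850098228741842 0.03170612346315741
-0.169 0.6413 0.6518 0.6593
-0.159 0.6421 0.6583 0.7193
-0.149 0.6411 0.6838 0.7432
-0.139 0.6422 0.6512 0.7162
-0.129 0.6417 0.6506 0.6604
-0.119 0.6415 0.651 0.6605
-0.109 0.6424 0.6512 0.6605
-0.099 0.6421 0.6517 0.6609
-0.089 0.6428 0.6522 0.6611
-0.079 0.6428 0.6515 0.6612
-0.069 0.6429 0.6513 0.6608
-0.059 0.6427 0.6512 0.6605
-0.049 0.6424 0.6519 0.661
-0.039 0.6433 0.6524 0.6621
-0.029 0.644 0.6532 0.661
-0.019 0.6441 0.6525 0.6611
-0.009 0.6434 0.6542 0.7214
0.001 0.6519 0.6945 0.7188
0.011 0.6441 0.6681 0.7447
0.021 0.6438 0.6529 0.6619
```

Call:
{"api": "play_rows", "payload": {"rows": [[[-0.15,-0.07,0.37],[7,-30,10],0],[[0,0,0],[7,-30,15],0],[[0,0,0],[7,-30,15],0],[[0,0,0],[7,-30,15],0],[[0,0,0],[7,-30,15],0],[[0,0,0],[5,-28,19],0],[[0,0,0],[0,0,0],0],[[0,0,0],[0,0,0],0]]}}

```text
t: 2.77
tcp_pos: [0.5593, 0.1947, 0.1481]
tool_rot: [0.996, -0.091, -0.003, 0.002]
force: [0.9, -0.2, 0.6]
finger_gap: 1.001
gripper_force: 0.0
```

Run:
```python
from h import *
go([.561,.200,.04],-10.2)
p,_=snap('scene');q,_=snap('top')
a=cv2.resize(p[150:290,320:430],None,fx=3.6,fy=3.6);b=cv2.resize(q[200:340,200:310],None,fx=3.6,fy=3.6)
cv2.imwrite('pics/d.png',np.hstack([a,b])[:,:,::-1])
```

```text
tcp [0.5593 0.1947 0.1481] gap 1.0005477217493908 F [ 0.86 -0.17  0.57] t 2.7667
turn [ 0.25  0.27 -0.19] shift(tool) [  1.2  -6.  108.1] shift(after turn) [  0.7  -5.6 108.1]
```

View pics/d.png

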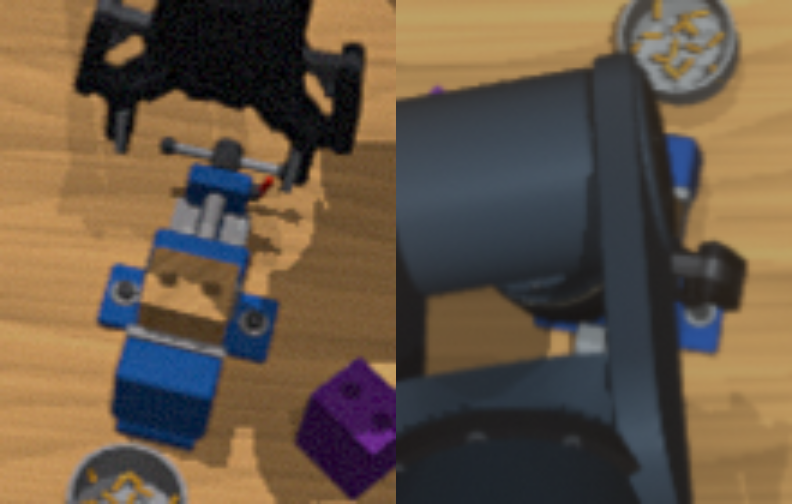

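The scene view (left) shows the open fingers symmetric over the vise axis, ends at about (122,140) and (297,170) in the crop. Descend on the jaw.

Call:
{"api": "play_rows", "payload": {"rows": [[[0.25,0.27,-0.2],[1,-6,20],0],[[0,0,0],[0,0,22],0],[[0,0,0],[0,0,22],0],[[0,0,0],[0,0,20],0],[[0,0,0],[0,0,14],0],[[0,0,0],[0,0,8],0],[[0,0,0],[0,0,2],0],[[0,0,0],[0,0,0],0]], "grip_force": 30}}

```text
t: 3.53
tcp_pos: [0.5629, 0.1991, 0.0423]
tool_rot: [0.996, -0.091, 0.002, -0.001]
force: [-0.1, -0.1, -0.5]
finger_gap: 1.0
gripper_force: 0.0
```

Call:
{"api": "play_rows", "payload": {"rows": [[[0,0,0],[0,0,0],0.4],[[0,0,0],[0,0,0],0.5],[[0,0,0],[0,0,0],0.6],[[0,0,0],[0,0,0],0.6],[[0,0,0],[0,0,0],0.6],[[0,0,0],[0,0,0],0.6]]}}

```text
t: 4.03
tcp_pos: [0.5634, 0.1995, 0.0433]
tool_rot: [0.996, -0.089, 0.003, -0.0]
force: [-0.4, -2.8, 5.6]
finger_gap: 0.669
gripper_force: 33.6
```

Call:
{"api": "play_rows", "payload": {"rows": [[[0,0,0],[-3,0,0],0.6],[[0,0,0],[-4,0,0],0.6],[[0,0,0],[-4,0,0],0.6],[[0,0,0],[-4,0,0],0.6],[[0,0,0],[-4,0,0],0.6],[[0,0,0],[-4,0,0],0.6],[[0,0,0],[-4,0,0],0.6],[[0,0,0],[-4,0,0],0.6],[[0,0,0],[-2,0,0],0.6],[[0,0,0],[0,0,0],0.6],[[0,0,0],[0,0,0],0.6]]}}

```text
t: 4.95
tcp_pos: [0.5323, 0.2049, 0.0433]
tool_rot: [0.996, -0.089, 0.004, -0.0]
force: [2.3, -7.3, 6.2]
finger_gap: 0.673
gripper_force: 33.8
```

Call:
{"api": "play_rows", "payload": {"rows": [[[0,0,0],[0,0,0],0.2],[[0,0,0],[0,0,0],0],[[0,0,0],[0,0,0],0],[[0,0,0],[0,0,0],0],[[0,0,0],[0,0,-20],0],[[0,0,0],[0,0,-30],0],[[0,0,0],[0,0,-30],0],[[0,0,0],[0,0,-15],0],[[0,0,0],[0,0,0],0],[[0,0,0],[0,0,0],0]]}}

```text
t: 5.78
tcp_pos: [0.5301, 0.2062, 0.1373]
tool_rot: [0.996, -0.09, 0.003, -0.001]
force: [-0.4, -0.3, 1.4]
finger_gap: 0.999
gripper_force: 0.0
```

Run:
```python
from h import *
go([.5973,.1934,.052],-10.2)
p,d=snap('scene')
cv2.imwrite('pics/e.png',cv2.resize(p[150:290,320:430],None,fx=3.6,fy=3.6)[:,:,::-1])
C=cloud('scene',d); m=(np.linalg.norm(C[...,:2]-[.5973,.1934],axis=-1)<.04)&(abs(C[...,2]-.088)<.006)
t=C[m];print(len(t),t.mean(0),cv2.minAreaRect(np.float32(t[:,:2]*1000)))
```

```text
tcp [0.5301 0.2062 0.1373] gap 0.998537365443509 F [-0.36 -0.3   1.36] t 5.7833
turn [-0.14 -0.29 -0.12] shift(tool) [68.   0.8 85.7] shift(after turn) [68.4  0.7 85.3]
387 [0.5993758  0.19419508 0.087305  ] ((598.835693359375, 194.35678100585938), (47.899757385253906, 43.95488357543945), 80.52983856201172)
```

View pics/e.png

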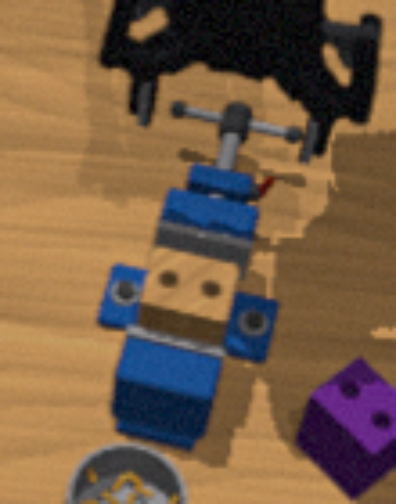

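The jaw (crop ~(208,220)) is about 30 mm off the block, which still stands (crop ~(190,280)). Now grip the block.

Call:
{"api": "play_rows", "payload": {"rows": [[[-0.1,-0.3,-0.1],[20,0,0],0],[[0,0,0],[25,0,0],0],[[0,0,0],[20,1,0],0],[[0,0,0],[3.5,0,10],0],[[0,0,0],[0,0,20],0],[[0,0,0],[0,0,20],0],[[0,0,0],[0,0,20],0],[[0,0,0],[0,0,11],0],[[0,0,0],[0,0,4],0],[[0,0,0],[0,0,0],0],[[0,0,0],[0,0,0],0]], "grip_force": 50}}

```text
t: 6.75
tcp_pos: [0.5968, 0.1928, 0.0516]
tool_rot: [0.996, -0.089, -0.001, -0.0]
force: [-0.1, -0.2, 1.0]
finger_gap: 1.003
gripper_force: 0.0
```

Run:
```python
from h import *
go([.598,.1938,.052],-10.2)
```

```text
tcp [0.5968 0.1928 0.0516] gap 1.0032319877006057 F [-0.13 -0.17  0.98] t 6.75
turn [ 0.    0.13 -0.02] shift(tool) [ 1.1 -1.2 -0.4] shift(after turn) [ 1.1 -1.2 -0.4]
```

Call:
{"api": "play_rows", "payload": {"rows": [[[0,0,0],[0,-1,0],0.4],[[0,0,0],[0,0,0],0.5],[[0,0,0],[0,0,0],0.7],[[0,0,0],[0,0,0],0.7],[[0,0,0],[0,0,0],0.7],[[0,0,0],[0,0,0],0.7],[[0,0,0],[0,0,0],0.7]]}}

```text
t: 7.33
tcp_pos: [0.5979, 0.1939, 0.053]
tool_rot: [0.996, -0.089, 0.0, -0.0]
force: [-0.6, 0.5, 6.4]
finger_gap: 0.578
gripper_force: 52.4
```

Call:
{"api": "play_rows", "payload": {"rows": [[[0,0,0],[0,0,-5],0.7],[[0,0,0],[0,0,-10],0.7],[[0,0,0],[0,0,-12],0.7],[[0,0,0],[0,0,-15],0.7],[[0,0,0],[0,0,-15],0.7],[[0,0,0],[0,0,-15],0.7],[[0,0,0],[0,0,-15],0.7],[[0,0,0],[0,0,-10],0.7],[[0,0,0],[0,0,-8],0.7],[[0,0,0],[0,0,0],0.7],[[0,0,0],[0,0,0],0.7]]}}

```text
t: 8.25
tcp_pos: [0.5973, 0.1936, 0.1571]
tool_rot: [0.996, -0.089, -0.001, -0.0]
force: [-1.2, -0.3, -2.1]
finger_gap: 0.582
gripper_force: 52.2
```

Run:
```python
from h import *
go([.58,-.18,.15],-11.6)
p,d=snap('scene','f.png')
```

```text
tcp [0.5973 0.1936 0.1571] gap 0.5823878956941968 F [-1.17 -0.31 -2.1 ] t 8.25
turn [-0.01  0.07  1.37] shift(tool) [ 49.3 370.8   7. ] shift(after turn) [ 58.1 369.5   7.1]
```

View pics/f.png

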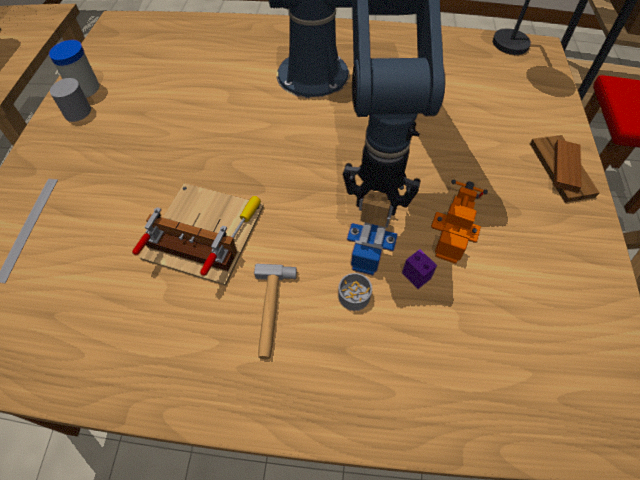

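The block hangs in the gripper at (375,205), clear above the vise, the bystanders are untouched. Carry it to 30 mm in front of the place, high.

Call:
{"api": "play_rows", "payload": {"rows": [[[0,0.1,1.4],[0,0,0],0.7],[[0,0,0],[2,15,0],0.7],[[0,0,0],[4,30,0],0.7],[[0,0,0],[5,38,0],0.7],[[0,0,0],[5,40,0],0.7],[[0,0,0],[5,40,0],0.7],[[0,0,0],[5,40,0],0.7],[[0,0,0],[5,40,0],0.7],[[0,0,0],[5,40,0],0.7],[[0,0,0],[5,40,0],0.7],[[0,0,0],[4,30,0],0.7],[[0,0,0],[2,18,0],0.7]]}}

```text
t: 9.3
tcp_pos: [0.5674, -0.184, 0.1559]
tool_rot: [0.995, -0.103, -0.0, 0.001]
force: [-0.0, 1.3, -0.5]
finger_gap: 0.58
gripper_force: 52.2
```

Call:
{"api": "play_rows", "payload": {"rows": [[[0,0,0],[0,0,0],0.7],[[0,0,0],[0,0,0],0.7]]}}

```text
t: 9.47
tcp_pos: [0.5674, -0.1806, 0.1558]
tool_rot: [0.995, -0.103, -0.001, -0.0]
force: [-0.2, 0.2, -1.3]
finger_gap: 0.579
gripper_force: 52.1
```

Run:
```python
from h import *
go([.5688,-.1791,.06],-11.6)
```

```text
tcp [ 0.5674 -0.1806  0.1558] gap 0.5786342926496036 F [-0.15  0.18 -1.27] t 9.4667
turn [-0.04  0.12 -0.19] shift(tool) [ 1.3 -1.7 95.8] shift(after turn) [ 1.1 -1.8 95.8]
```

Call:
{"api": "play_rows", "payload": {"rows": [[[0,0.1,-0.2],[0,-1.8,10],0.7],[[0,0,0],[0,0,20],0.7],[[0,0,0],[0,0,25],0.7],[[0,0,0],[0,0,25],0.7],[[0,0,0],[0,0,18],0.7],[[0,0,0],[0,0,8],0.7],[[0,0,0],[0,0,3],0.7],[[0,0,0],[0,0,0],0.7],[[0,0,0],[0,0,0],0.7]]}}

```text
t: 10.22
tcp_pos: [0.5697, -0.1771, 0.0483]
tool_rot: [0.995, -0.099, 0.001, 0.0]
force: [-0.4, -0.0, -1.0]
finger_gap: 0.579
gripper_force: 52.1
```

Run:
```python
from h import *
go([.5982,-.1851,.037],-11.6)
q,d=snap('top')
p,_=snap('scene')
a=cv2.resize(p[170:295,120:280],None,fx=3.5,fy=3.5);b=cv2.resize(q[180:335,385:515],None,fx=3,fy=3)
a=cv2.resize(a,(450,352));b=cv2.resize(b,(330,352))
cv2.imwrite('pics/g.png',np.hstack([a,b])[:,:,::-1])
```

```text
tcp [ 0.5697 -0.1771  0.0483] gap 0.5794102031907826 F [-0.35 -0.01 -1.03] t 10.2167
turn [ 0.02 -0.17  0.23] shift(tool) [29.5  2.2 11.4] shift(after turn) [29.5  2.1 11.3]
```

View pics/g.png

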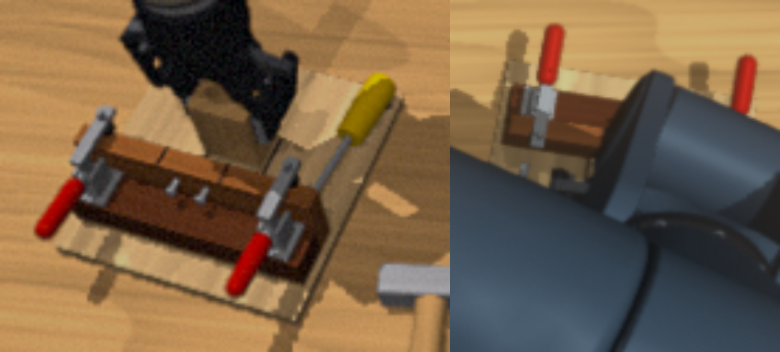

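Run:
```python
from h import *
p,d=load('scene'); C=cloud('scene',d)
n=np.array([.2011,.9796]);e=np.array([.9796,-.2011])
P=onz('scene',[(178.7,224),(198.9,229.7)],.072)[:,:2]; print('marks b',P@n,'a',P@e,'place b',np.array([.5982,-.1851])@n)
sub=C[170:295,120:280].reshape(-1,3); a=sub[:,:2]@e; b=sub[:,:2]@n
k=(a>.60)&(a<.625)&(sub[:,2]>.03)&(sub[:,2]<.08)&(abs(b+.061)<.06); print('block front',k.sum(),np.median(a[k]),np.percentile(b[k],[2,50,98]))
k=(abs(sub[:,2]-.072)<.003)&(a>.635)&(a<.67)&(abs(b+.061)<.04); print('rail a',np.percentile(a[k],[2,50,98]))
```

```text
marks b [-0.08438905 -0.03622768] a [0.65034054 0.65026348] place b -0.06102594
block front 344 0.613250811662712 [-0.08497658 -0.0486298  -0.02238512]
rail a [0.64511834 0.65410403 0.66292096]
```

Call:
{"api": "play_rows", "payload": {"rows": [[[0,-0.15,0.25],[3,2,3],0.7],[[0,0,0],[5,0,3],0.7],[[0,0,0],[5,0,2.5],0.7],[[0,0,0],[5,0,1.5],0.7],[[0,0,0],[4,0,0],0.7],[[0,0,0],[0,0,0],0.7],[[0,0,0],[0,0,0],0.7],[[0,0,0],[0,0,0],0.7]]}}

```text
t: 10.98
tcp_pos: [0.59, -0.1838, 0.0376]
tool_rot: [0.995, -0.102, -0.001, -0.0]
force: [0.1, -0.2, -1.4]
finger_gap: 0.58
gripper_force: 52.1
```

Run:
```python
from h import *
go([.5982,-.1847,.037],-11.6)
```

```text
tcp [ 0.59   -0.1838  0.0376] gap 0.5803160420920231 F [ 0.11 -0.18 -1.37] t 10.9833
turn [-0.01  0.08 -0.08] shift(tool) [ 8.2 -0.7  0.6] shift(after turn) [ 8.2 -0.7  0.6]
```

Call:
{"api": "play_rows", "payload": {"rows": [[[0,0.1,-0.1],[1.5,-0.7,0],0.7],[[0,0,0],[1.5,0,0],0.7],[[0,0,0],[1,0,0],0.7],[[0,0,0],[1,0,0],0.7],[[0,0,0],[0.5,0,0],0.7],[[0,0,0],[0.5,0,0],0.7],[[0,0,0],[0,0,0],0.7],[[0,0,0],[0,0,0],0.7]]}}

```text
t: 11.65
tcp_pos: [0.5962, -0.1844, 0.0377]
tool_rot: [0.995, -0.101, 0.0, 0.0]
force: [-1.0, 0.5, -0.4]
finger_gap: 0.581
gripper_force: 52.1
```

Call:
{"api": "play_rows", "payload": {"rows": [[[0,0,0],[0.5,0,0.3],0.7],[[0,0,0],[0.5,0,0.3],0.7],[[0,0,0],[0,0,0],0.7],[[0,0,0],[0,0,0],0.7]]}}

```text
t: 11.98
tcp_pos: [0.5972, -0.1846, 0.0371]
tool_rot: [0.995, -0.101, 0.0, 0.0]
force: [0.1, 0.0, -0.8]
finger_gap: 0.581
gripper_force: 52.1
```

Call:
{"api": "play_rows", "payload": {"rows": [[[0,0,0],[0.5,0,0],0.7],[[0,0,0],[0.5,0,0],0.7],[[0,0,0],[0,0,0],0.7],[[0,0,0],[0,0,0],0.7]]}}

```text
t: 12.32
tcp_pos: [0.5983, -0.1848, 0.0372]
tool_rot: [0.995, -0.101, 0.0, 0.0]
force: [-0.6, 0.1, -0.4]
finger_gap: 0.582
gripper_force: 52.1
```

Call:
{"api": "play_rows", "payload": {"rows": [[[0,0,0],[0.5,0,0],0.7],[[0,0,0],[0,0,0],0.7],[[0,0,0],[0,0,0],0.7],[[0,0,0],[0,0,0],0.7]]}}

```text
t: 12.65
tcp_pos: [0.5987, -0.1849, 0.0371]
tool_rot: [0.995, -0.101, 0.0, 0.0]
force: [0.0, 0.4, -1.0]
finger_gap: 0.578
gripper_force: 52.1
```

Call:
{"api": "play_rows", "payload": {"rows": [[[0,0,0],[0.5,0,0],0.7],[[0,0,0],[0,0,0],0.7],[[0,0,0],[0,0,0],0.7],[[0,0,0],[0,0,0],0.7]]}}

```text
t: 12.98
tcp_pos: [0.5992, -0.185, 0.0371]
tool_rot: [0.995, -0.101, 0.0, 0.0]
force: [0.4, 0.7, -0.2]
finger_gap: 0.58
gripper_force: 52.1
```

Call:
{"api": "play_rows", "payload": {"rows": [[[0,0,0],[0.5,0,0.3],0.7],[[0,0,0],[0,0,0],0.7],[[0,0,0],[0,0,0],0.7]]}}

```text
t: 13.23
tcp_pos: [0.5995, -0.1851, 0.037]
tool_rot: [0.995, -0.101, 0.0, 0.0]
force: [-1.9, 0.3, 2.1]
finger_gap: 0.58
gripper_force: 52.2
```

Call:
{"api": "play_rows", "payload": {"rows": [[[0,0,0],[0.5,0,0.3],0.7],[[0,0,0],[0,0,0],0.7],[[0,0,0],[0,0,0],0.7]]}}

```text
t: 13.48
tcp_pos: [0.5995, -0.1851, 0.037]
tool_rot: [0.995, -0.101, -0.0, -0.0]
force: [-3.4, 0.1, 5.8]
finger_gap: 0.576
gripper_force: 52.7
```

Call:
{"api": "play_rows", "payload": {"rows": [[[0,0,0],[0.5,0,0],0.7],[[0,0,0],[0,0,0],0.7],[[0,0,0],[0,0,0],0.7]]}}

```text
t: 13.73
tcp_pos: [0.5995, -0.185, 0.037]
tool_rot: [0.995, -0.101, -0.001, -0.0]
force: [-4.5, 0.7, 6.5]
finger_gap: 0.578
gripper_force: 52.8
```

Call:
{"api": "play_rows", "payload": {"rows": [[[0,0,0],[0.5,0,-0.3],0.7],[[0,0,0],[0,0,0],0.7],[[0,0,0],[0,0,0],0.7]]}}

```text
t: 13.98
tcp_pos: [0.5995, -0.185, 0.037]
tool_rot: [0.995, -0.101, -0.001, -0.0]
force: [-5.4, 0.2, 4.6]
finger_gap: 0.579
gripper_force: 52.6
```

Call:
{"api": "play_rows", "payload": {"rows": [[[0,0,0],[0.6,0,0],0.7],[[0,0,0],[0,0,0],0.7],[[0,0,0],[0,0,0],0.7]]}}

```text
t: 14.23
tcp_pos: [0.5995, -0.185, 0.0371]
tool_rot: [0.995, -0.101, -0.002, -0.0]
force: [-6.0, -0.1, 6.6]
finger_gap: 0.58
gripper_force: 52.8
```

Call:
{"api": "play_rows", "payload": {"rows": [[[0,0,0],[0.6,0,0],0.7],[[0,0,0],[0,0,0],0.7],[[0,0,0],[0,0,0],0.7]]}}

```text
t: 14.48
tcp_pos: [0.5995, -0.185, 0.0371]
tool_rot: [0.995, -0.101, -0.003, -0.001]
force: [-8.0, 0.4, 7.8]
finger_gap: 0.579
gripper_force: 52.9
```

Call:
{"api": "play_rows", "payload": {"rows": [[[0,0,0],[0.8,0,-0.5],0.7],[[0,0,0],[0,0,0],0.7],[[0,0,0],[0,0,0],0.7]]}}

```text
t: 14.73
tcp_pos: [0.5994, -0.185, 0.0371]
tool_rot: [0.995, -0.101, -0.004, -0.001]
force: [-8.2, -0.2, 5.9]
finger_gap: 0.582
gripper_force: 52.6
```

Call:
{"api": "play_rows", "payload": {"rows": [[[0,0,0],[0.8,0,-0.3],0.7],[[0,0,0],[0,0,0],0.7],[[0,0,0],[0,0,0],0.7],[[0,0,0],[0,0,0],0.7]]}}

```text
t: 15.07
tcp_pos: [0.5994, -0.1849, 0.0371]
tool_rot: [0.995, -0.101, -0.004, -0.001]
force: [-10.1, -0.1, 5.4]
finger_gap: 0.576
gripper_force: 52.6
```

Run:
```python
from h import *
for i in range(3):
    go([.5995,-.185,.037],-11.6); print(sense()['ft_torque'].round(2)); snap('scene')
```

```text
tcp [ 0.5994 -0.1849  0.0371] gap 0.5756918238302107 F [-10.09  -0.12   5.39] t 15.0667
turn [-0.06  0.52  0.  ] shift(tool) [0.1 0.  0.1] shift(after turn) [0.1 0.  0.1]
[-0.18  1.24 -0.22]
tcp [ 0.5994 -0.1849  0.0371] gap 0.5818057303785327 F [-10.93  -0.85   5.65] t 15.1167
turn [-0.06  0.53  0.01] shift(tool) [0.2 0.  0.1] shift(after turn) [0.1 0.  0.1]
[-0.14  1.27 -0.22]
tcp [ 0.5993 -0.1849  0.0371] gap 0.5789593822350589 F [-11.03  -0.14   6.42] t 15.1667
turn [-0.06  0.53  0.01] shift(tool) [0.2 0.  0.1] shift(after turn) [0.2 0.  0.1]
[-0.16  1.19 -0.24]
```

Call:
{"api": "play_rows", "payload": {"rows": [[[0,0,0],[0.8,0,-0.2],0.7],[[0,0,0],[0,0,0],0.7],[[0,0,0],[0,0,0],0.7],[[0,0,0],[0,0,0],0.7],[[0,0,0],[0,0,0],0.7],[[0,0,0],[0,0,0],0.7]]}}

```text
t: 15.72
tcp_pos: [0.5993, -0.1849, 0.0372]
tool_rot: [0.995, -0.101, -0.005, -0.001]
force: [-11.3, -0.0, 6.6]
finger_gap: 0.581
gripper_force: 52.6
```

Run:
```python
from h import *
go([.5995,-.185,.037],-11.6)
p,_=snap('scene')
cv2.imwrite('pics/i.png',cv2.resize(p[165:300,120:300],None,fx=4.4,fy=4.4)[:,:,::-1])
```

```text
tcp [ 0.5993 -0.1849  0.0372] gap 0.5807763984489963 F [-11.26  -0.03   6.56] t 15.7167
turn [-0.07  0.63  0.01] shift(tool) [0.2 0.  0.2] shift(after turn) [0.2 0.  0.2]
```

View pics/i.png

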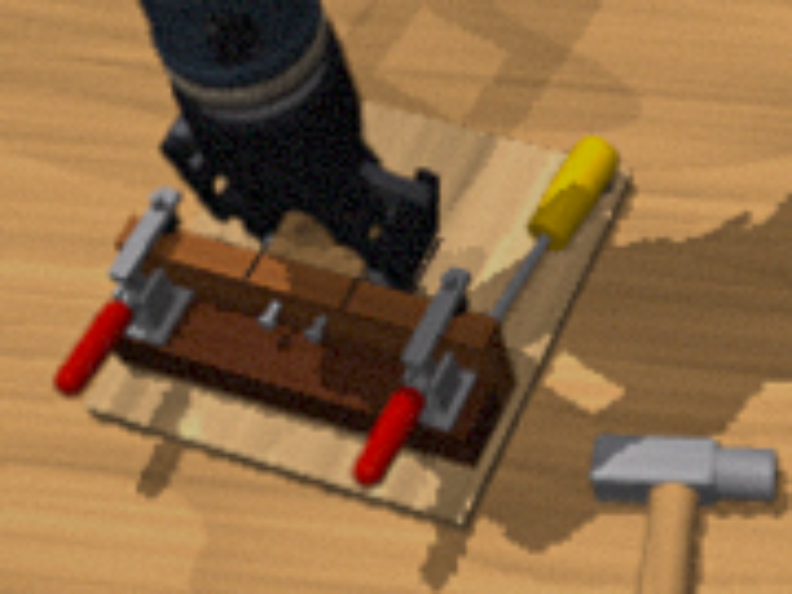

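The block sits flush behind the rail, its ends (crop (268,240), (365,270)) between the two pencil marks. A little more push for margin, then hand in.

Call:
{"api": "play_rows", "payload": {"rows": [[[0,0,0],[0.7,0,-0.4],0.7],[[0,0,0],[0,0,0],0.7],[[0,0,0],[0,0,0],0.7],[[0,0,0],[0,0,0],0.7],[[0,0,0],[0,0,0],0.7],[[0,0,0],[0,0,0],0.7]]}}

```text
t: 16.27
tcp_pos: [0.5993, -0.1849, 0.0372]
tool_rot: [0.995, -0.101, -0.006, -0.001]
force: [-12.1, 0.1, 5.4]
finger_gap: 0.58
gripper_force: 52.5
```

Run:
```python
from h import *
go([.5995,-.185,.037],-11.6)
f=-sense()['force'][0]
if 9<f<16: print(sign_off())
```

```text
tcp [ 0.5993 -0.1849  0.0372] gap 0.5803947409458851 F [-12.12   0.05   5.37] t 16.2667
turn [-0.08  0.73  0.01] shift(tool) [0.2 0.1 0.2] shift(after turn) [0.2 0.1 0.2]
the job is handed in; nothing more can be done
None
```

The job is handed in at 16.3 s: the vise jaw is slid back about 30 mm, and the block stands between the pencil lines, still gripped and pressed on the rail with about 12 N at the wrist; no verdict came back.

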